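# Proof-pull the contact stud of an electrode strap

### The arm

A 6-joint arm with a two-finger parallel gripper is mounted at the origin on the work surface. World frame = base frame: x ahead of the robot, y to its left, z up, the work surface at z = 0. Lengths are in m, angles in rad, forces in N, time in s.
With the tool pointing down it reaches from about 0.35 to 0.85 m from the base axis. Payload 8.1 kg.
Tool frame: the origin (TCP) lies at the very end of the fingers, on their centre line; the grasp point (between the pads) lies 19 mm behind it (arm.tcp_to_grasp is the z of the grasp point in the tool frame, in m); z points along the fingers, y is the line along which they close (so a half turn about z gives the same grasp; the last joint's range is limited). The gripper opens to 93 mm and grips with 3 to 60 N. Pads are 15 mm wide; open, the fingers measure 128 mm over their backs; the gripper's body (75 mm by 188 mm) begins 65 mm behind the grasp point.
Start: joints at [-1.253, 0.13, 1.488, -0, 1.523, -0.085], TCP at [0.235, -0.552, 0.219] pointing down, gripper open.
Joint ranges: [-2.96, 2.96], [-0.89, 2.26], [0.02, 2.5], [-1.34, 4.48], [0, 2.73], [-2.66, 2.66]. Speed limits (rad/s): [2.39, 2.39, 2.79, 3.14, 3.14, 3.14].

### API

Orientations are given as a unit quaternion [x, y, z, w].
In Python, from rig import arm gives the robot as it stands. The module is installed in compiled form; this text tells all that it offers.
- The arm moves only by the tool send_rows, never from a script. Its argument "moves" is a list of rows, each an object of numbers: "claw": the gripper command: -1 is fully open, 1 is shut, values between are in proportion; "dx", "dy", "dz": the shift along the world's x, y, z in units of 40 mm (1.0 is 40 mm); "roll": the turn about the world's z in units of 8 degrees (1.0 is 8 degrees). In form: [{"claw": .., "dx": .., "dy": .., "dz": .., "roll": ..}, ...]. A call has 1 to 20 rows; each row shifts and turns the commanded pose from where the row before left it; what a row does not reach is not made up. A row lasts 1/10 s, in which the tool goes at most 50 mm and 8.59 degrees, less where a joint would pass 70% of its speed; a pose out of reach is approached as far as the arm can. A call is refused whole if a number of a shift passes 1 or a number of a turn 1, either way. A call with a gripper value outside its range is refused whole. The fingers move at their own pace and stop on an object; "grip_force" is the grip in N (left out, the last holds). Time passes only in rows, so rows that do not move let the fingers close. It gives the time, the measured TCP pose, the force, the opening and the grip force at its end, in the units of the state.
- arm.get_obs(): the state, without advancing time (a new reading comes with each control period).
- arm.snapshot(name): name is "side" or "top"; returns a dict with "color" (384x512x3 uint8, red, green, blue), "mtx" (3x3 intrinsics, pixels), "rvec" (rotation vector, rad) and "tvec" (3), from world to camera coordinates, as OpenCV has them. Camera axes: x right, y down, z forward; pixel columns grow to the right and rows downward; lengths in m; the calibration is good to about 2 mm. A picture is of the moment at which its call begins. There is no depth.
- arm.sign_off(): hands the job in; it is judged then, once.
Trained networks look in a picture, given as the dict that the camera call returned (one of the last four; its "shot" number tells which), for a name from the list of things; names that differ only in an ending like _2 or _b are one class to them, and where a whole thing is asked for, a point or a joint stands for the part that bears it (a point fixed in the world has none). Each returns a list of dicts, best first, with "score" (0 to 1); they miss things now and then, are a little off and sometimes report something else, mostly with a low value. They report only what shows in the picture. A call takes as long as a camera call. They do not tell look-alikes from the thing itself.
- arm.look_for(picture, label): "xy" ([column, row] in pixels, amid what is visible of it).
- arm.landmark_of(picture, label): "xy" ([column, row] in pixels: a listed point, or the origin of a listed thing).
The state is a dict: "time_s": time; "q": joint angles; "dq": joint speeds; "joint_efforts": joint torques, N m; "ee_pos": TCP position; "tool_rot": TCP orientation; "ft_force": force on the tool from outside, world axes, zero at the start; "ft_torque": the same for the moment, N m; "finger_gap": finger opening in m; "finger_force": force on a finger pad.
Only numpy, scipy, OpenCV 4.12 (cv2) and the standard library are available. Lean on these libraries where they do the work, as an engineer would, in place of code of your own. Each camera call takes 0.05 s, during which the arm holds its last target. There are 200 camera calls.

### The job

A strap for the anodising bath lies loaded in the pull-test bed with the spring scale's hook round its stud. Push the toggle clamp's handle fully down to clamp the strap, then take the scale by its barrel and draw it straight back along the bed until the broad black ring on its rod stands at the barrel's mouth, without overshooting well past it or knocking the other things on the bench. Finish while still gripping the scale and holding the pull at the ring; do not let it go back.

Things in the scene. Friction and masses are not known exactly. Their poses are not given: they have to be found in the camera images.
- bed: Pull-test bed, fixed: aluminium base plate 330 x 100 x 12 mm. Origin on the bench top, z up; x runs along the pull line from the scale to the strap (the scale is pulled along -x), +y is the clamp's side. The pull line is y 0, z 42 mm. Two black V rests 18 mm wide at x 12 and -125 mm carry the scale; fingers closed on the barrel pass beside them.
- clamp (a joint): Handle of the horizontal toggle clamp, rad: 0 = fully down (level, pointing along the bed's +y), grows as it is lifted; starts 0.80 to 1.17, stays where it is left. Pushing down its outer end takes 6 to 12 N. The arm and sprung rubber foot on the hinge's other side follow and press the strap with about 13 N.
- clamp_hinge (a point): Point on the clamp handle's hinge axis, midway across the handle, at bed (120, 66, 60) mm; the axis runs along the bed's x. The handle's black grip is 18 mm wide, 16 mm thick, 50 to 120 mm from this axis.
- clamp_grip (a point): Point on the upper face of the clamp handle's grip, 100 mm from the hinge and 20 mm short of the handle's end; moves with the handle.
- scale: Barrel of the tubular spring scale: aluminium tube 24 mm diameter, 174 mm long with black ends, lying loose in the V rests, a wire ring at its tail. Origin on the tube's axis at mid-length (bed x about -50 mm, z 42 mm); its x axis points to the hook. The mouth is 90 mm ahead of the origin. Grip it across the tube near mid-length. It weighs 105 to 165 g in all.
- mouth (a point): Centre of the scale barrel's mouth, where the rod comes out.
- rod (a joint): How far the scale's rod (white, 13 mm diameter, wire hook at its end) is drawn out, m: 0 = rest (13 mm of rod showing), 0.040 = broad black ring (4 mm wide) at the mouth, 0.060 = stop. Thin rings every 10 mm; all rings are hidden in the barrel at rest. The inner spring takes 200 N/m, 8 N at the ring. The hook has 2 to 4 mm of play round the stud first.
- stud (a point): Steel stud of the strap (6 mm diameter, nut on top), point on its axis at the hook's height, 12 mm above the strap; starts at bed x about 75 mm, y 0. The strap is a loose brass plate 90 x 30 x 4 mm, top at z 30 mm, at bed x 66 to 156 mm between low guide ribs; unclamped it slides towards the scale.
- wrench: Bystander: open-ended steel wrench 150 mm long lying flat on the bench; leave alone.
- driver: Bystander: screwdriver 170 mm long, black handle, lying flat; leave alone.
- spare_strap: Bystander: spare brass strap 90 x 30 x 4 mm without stud, lying flat on the bench; leave alone.
- glasses: Bystander: safety glasses with blue frame, 136 mm wide, 45 mm high; leave alone.
- beaker: Bystander: white plastic beaker, 84 mm diameter, with an orange funnel 124 mm wide set in it, 183 mm high in all; leave alone.
- jar: Bystander: clear jar with black cap, 60 mm diameter, 75 mm high; leave alone.
- tape: Bystander: grey roll of tape, 90 mm diameter, 24 mm high, lying flat; leave alone.
Mind the look-alikes: they are no part of the job. What is shaped like the part that bears stud but blue or purple is not meant.

How it is judged:
By the outcome, as a careful person would: the job done as asked, in the order asked, and still so for the second after the job is handed in, while the arm keeps its last pose, push and grip.
It also fails if it takes over 53 s, if anything falls off the work surface, if the arm or the gripper's body presses on something with over 40 N, if the wrist force passes 120 N, or if a joint passes its speed limit or range.

## Working session

There is one attempt and no reset: what is moved stays moved. The work goes in short steps, Python scripts to look and compute and a tool call to move; the robot and the scene stay as the last step left them, time stands still between calls to the robot, and variables do not carry over. Pictures are saved under pics/ and viewed, at most 10 in all, crops included, and the job is handed in when it is done.

Besides the shell and the picture viewer there is one more tool, called as a command line: name --argument value ..., lists and objects as JSON in quotes. send_rows: Moves the arm, as the interface text tells. Its arguments: {"type":"object","properties":{"moves":{"type":"array"},"grip_force":{"type":"number"}},"required":["moves"]}

```bash
mkdir -p pics; cat > h.py <<'E'
import numpy as np, cv2
from rig import arm
def cam(s):
    R=cv2.Rodrigues(np.array(s["rvec"],float))[0]; t=np.array(s["tvec"],float).ravel(); return np.array(s["mtx"],float),R,t
def onz(s,xy,z):
    K,R,t=cam(s); d=R.T@np.linalg.inv(K)@np.array([xy[0],xy[1],1.]); c=-R.T@t
    return c+d*(z-c[2])/d[2]
def proj(s,p):
    K,R,t=cam(s); q=K@(R@np.array(p,float)+t); return q[:2]/q[2]
def tri(s1,a,s2,b):
    P=[]
    for s in (s1,s2):
        K,R,t=cam(s); P.append(K@np.c_[R,t])
    X=cv2.triangulatePoints(P[0],P[1],np.array(a,float).reshape(2,1),np.array(b,float).reshape(2,1)).ravel(); return X[:3]/X[3]
E
python3 - <<'E'
from h import *
S={n:arm.snapshot(n) for n in("top","side")}
for n,s in S.items():
    cv2.imwrite(f"pics/{n}0.png",s["color"][:,:,::-1]); print(n,"cam",-cam(s)[1].T@cam(s)[2])
L={}
for l in("bed","clamp_hinge","clamp_grip","scale","mouth","stud"):
    for n,s in S.items():
        r=arm.landmark_of(s,l)[:3]; L[l,n]=r
        print(l,n,[(np.round(x["xy"],1).tolist(),round(x["score"],2)) for x in r])
    if L[l,"top"] and L[l,"side"]: print("  tri",tri(S["top"],L[l,"top"][0]["xy"],S["side"],L[l,"side"][0]["xy"]).round(4))
E
```

```text
top cam [0.39513837 0.06354397 1.12728473]
side cam [-0.14487744  0.87537627  0.7822263 ]
bed top [([333.0, 196.6], 0.86), ([274.8, 221.0], 0.68)]
bed side [([299.8, 185.7], 0.94)]
  tri [ 0.5318 -0.1472  0.0074]
clamp_hinge top [([302.8, 165.3], 0.94), ([396.6, 131.7], 0.6)]
clamp_hinge side [([256.7, 175.0], 0.94)]
  tri [ 0.618  -0.0474  0.0607]
clamp_grip top [([291.2, 163.4], 0.62)]
clamp_grip side [([253.8, 156.7], 0.52)]
  tri [ 0.6009 -0.0101  0.1451]
scale top [([348.6, 211.0], 0.77)]
scale side [([318.6, 175.4], 0.93)]
  tri [ 0.4882 -0.1847  0.0429]
mouth top [([275.4, 223.2], 0.75), ([338.1, 181.2], 0.6)]
mouth side [([289.3, 173.6], 0.55)]
  tri [0.4429 0.0334 0.1685]
stud top [([238.2, 104.4], 0.84), ([220.0, 130.9], 0.71), ([250.2, 140.5], 0.59)]
stud side [([174.9, 209.1], 0.82), ([280.4, 175.6], 0.63), ([166.2, 196.1], 0.54)]
  tri [ 0.8144  0.1378 -0.0416]
```

View pics/top0.png

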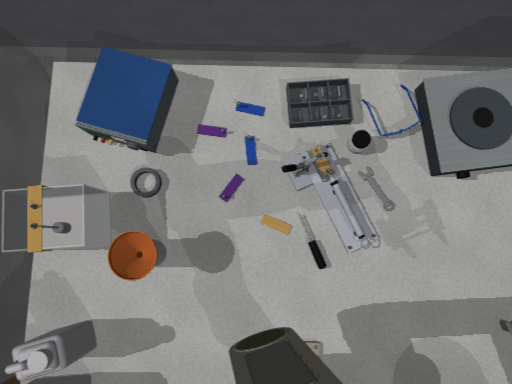

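View pics/side0.png

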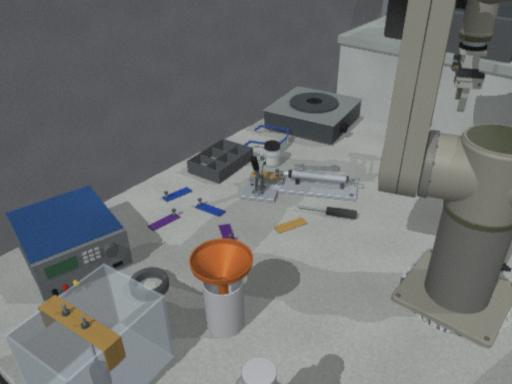

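The top view shows the bed around (335,200), with the clamp handle at (290,167) and the scale running from (335,182) to (362,240). The side view shows the same layout, handle up at (256,165). I'll fit the bed pose and check it as an overlay on crops.

```bash
cat >> h.py <<'E'
def b2w(b,p):
    c,s=np.cos(b[2]),np.sin(b[2]); p=np.array(p,float); return np.array([b[0]+c*p[0]-s*p[1],b[1]+s*p[0]+c*p[1],p[2]])
def grip(a,r=.1,n=.008): return (.120,.066+r*np.cos(a)-n*np.sin(a),.060+r*np.sin(a)+n*np.cos(a))
E
python3 - <<'E'
from h import *
from scipy.optimize import least_squares
S={n:arm.snapshot(n) for n in("top","side")}
obs=[("top",(0,0,0),(333,196.6)),("side",(0,0,0),(299.8,185.7)),("top",(.12,.066,.06),(302.8,165.3)),("side",(.12,.066,.06),(256.7,175)),
("top",(-.05,0,.042),(348.6,211)),("side",(-.05,0,.042),(318.6,175.4)),("top","g",(291.2,163.4)),("side","g",(253.8,156.7))]
def f(v): return np.concatenate([proj(S[n],b2w(v,grip(v[3]) if p=="g" else p))-np.array(o) for n,p,o in obs])
r=least_squares(f,[.532,-.155,.44,1.1],loss="soft_l1"); b=r.x; print(b.round(4)); print(r.fun.reshape(-1,2).round(1).tolist())
P=[(-.165,-.05,.012),(-.165,.05,.012),(.165,-.05,.012),(.165,.05,.012),(.04,0,.042),(-.05,0,.042),(-.137,0,.042),(.075,0,.042),(.12,.066,.06),grip(b[3])]
for n,(x,y,w,h,k) in {"top":(265,125,130,140,4),"side":(230,135,140,75,5)}.items():
    im=cv2.resize(S[n]["color"][y:y+h,x:x+w,::-1],None,fx=k,fy=k,interpolation=cv2.INTER_CUBIC)
    for p in P:
        u=proj(S[n],b2w(b,p)); cv2.circle(im,tuple(int(q) for q in (u-[x,y]+.5)*k),3,(0,0,255),1)
    cv2.imwrite(f"pics/{n}1.png",im)
E
```

```text
[ 0.5339 -0.1583  0.4167  1.0268]
[[3.0, -0.6], [1.6, 0.3], [-0.1, -0.7], [1.6, 0.1], [-2.8, -1.0], [-0.4, 1.1], [-0.3, 0.8], [-0.1, -1.0]]
```

View pics/top1.png

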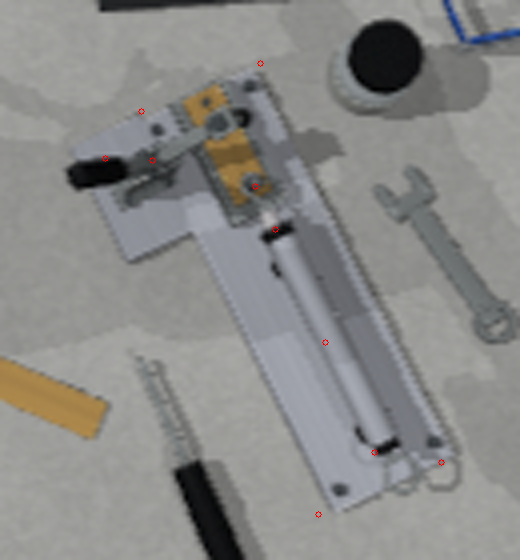

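View pics/side1.png

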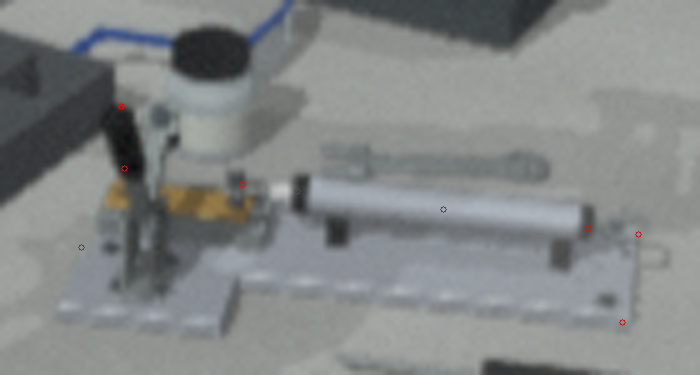

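The overlay is a few pixels off along the barrel, so I'll refit the pose using corner and barrel pixels read from the crops: top mouth (275,230), tail (387,444); side mouth (298,192), tail (588,221).

```bash
python3 - <<'E'
from h import *
from scipy.optimize import least_squares
S={n:arm.snapshot(n) for n in("top","side")}
T=lambda u,v:("top",(265+u/4-.5,125+v/4-.5)); D=lambda u,v:("side",(230+u/5-.5,135+v/5-.5))
obs=[((-.165,-.05,.012),*T(458,455)),((-.165,.05,.012),*T(335,512)),((.165,-.05,.012),*T(263,70)),((.040,0,.042),*T(275,230)),((-.137,0,.042),*T(387,444)),
((-.165,.05,.012),*D(632,326)),((.040,0,.042),*D(298,192)),((-.137,0,.042),*D(588,221)),((.075,0,.05),*T(257,185)),
((.12,.066,.06),"top",(302.8,165.3)),((.12,.066,.06),"side",(256.7,175)),("g","top",(291.2,163.4)),("g","side",(253.8,156.7)),("e",*T(72,175)),("e",*D(117,108))]
def P(v,p): return grip(v[3]) if p=="g" else grip(v[3],.12,0) if p=="e" else p
def f(v): return np.concatenate([proj(S[n],b2w(v,P(v,p)))-np.array(o) for p,n,o in obs])
r=least_squares(f,[.532,-.155,.44,1.1],loss="soft_l1"); b=r.x; print(b.round(4)); print(r.fun.reshape(-1,2).round(1).tolist())
a=tri(S["top"],T(275,230)[1],S["side"],D(298,192)[1]);c=tri(S["top"],T(387,444)[1],S["side"],D(588,221)[1]);print("mouth",a,"tail",c,np.linalg.norm(a-c),np.arctan2(*(a-c)[1::-1]))
np.save("b.npy",b)
for n,p in dict(scale=(-.05,0,.042),e=grip(b[3],.12,0),g0=grip(0),g=grip(b[3]),hinge=(.12,.066,.06)).items(): print(n,b2w(b,p).round(4))
from scipy.spatial.transform import Rotation as R
o=arm.get_obs(); print(o["ee_pos"],R.from_quat(o["tool_rot"]).as_matrix().round(3).tolist(),o["finger_gap"])
E
```

```text
[ 0.5357 -0.1617  0.4518  0.9901]
[[-1.5, -0.1], [-0.9, -0.2], [-1.3, -2.0], [0.8, -0.5], [-0.4, 0.9], [-1.2, -2.5], [0.1, -0.6], [0.2, 0.0], [0.6, -0.3], [0.1, -0.0], [2.2, 0.3], [-1.0, 2.6], [0.9, 0.3], [2.0, -0.4], [0.2, -0.0]]
mouth [ 0.57039189 -0.14212802  0.04142096] tail [ 0.4146539  -0.22352336  0.04031803] 0.17572915896340574 0.48159734786166963
scale [ 0.4908 -0.1836  0.042 ]
e [0.5862 0.0093 0.1603]
g0 [0.5712 0.04   0.068 ]
g [ 0.5939 -0.0066  0.148 ]
hinge [ 0.6149 -0.05    0.06  ]
[ 0.23521431 -0.5519884   0.21864667] [[0.92, 0.392, 0.0], [0.392, -0.92, -0.0], [-0.0, 0.0, -1.0]] 0.09298313256565419
```

send_rows --moves '[{"claw":1,"dx":0.4,"dy":0.6,"dz":0,"roll":0.4},{"claw":1,"dx":0.62,"dy":0.95,"dz":0,"roll":0},{"claw":1,"dx":0.62,"dy":0.95,"dz":0,"roll":0},{"claw":1,"dx":0.62,"dy":0.95,"dz":0,"roll":0},{"claw":1,"dx":0.62,"dy":0.95,"dz":0,"roll":0},{"claw":1,"dx":0.62,"dy":0.95,"dz":0,"roll":0},{"claw":1,"dx":0.62,"dy":0.95,"dz":0,"roll":0},{"claw":1,"dx":0.62,"dy":0.95,"dz":0,"roll":0},{"claw":1,"dx":0.62,"dy":0.95,"dz":0,"roll":0},{"claw":1,"dx":0.62,"dy":0.95,"dz":0,"roll":0},{"claw":1,"dx":0.62,"dy":0.95,"dz":0,"roll":0},{"claw":1,"dx":0.62,"dy":0.95,"dz":0,"roll":0},{"claw":1,"dx":0.62,"dy":0.95,"dz":0,"roll":0},{"claw":1,"dx":0.62,"dy":0.95,"dz":0,"roll":0},{"claw":1,"dx":0.4,"dy":0.6,"dz":0,"roll":0},{"claw":1,"dx":0,"dy":0,"dz":0,"roll":0}]'

```text
time_s: 2.5
ee_pos: [0.5908, -0.0066, 0.2184]
tool_rot: [0.973, 0.229, 0.0, -0.0]
ft_force: [0.2, -0.6, -0.3]
finger_gap: 0.0003
finger_force: 0.0
```

send_rows --moves '[{"claw":1,"dx":0.04,"dy":0.04,"dz":-0.4,"roll":0},{"claw":1,"dx":0,"dy":0,"dz":-0.4,"roll":0},{"claw":1,"dx":0,"dy":0,"dz":-0.3,"roll":0},{"claw":1,"dx":0,"dy":0,"dz":-0.2,"roll":0},{"claw":1,"dx":-0.1,"dy":0.2,"dz":-0.18,"roll":0},{"claw":1,"dx":-0.1,"dy":0.2,"dz":-0.18,"roll":0},{"claw":1,"dx":-0.09,"dy":0.18,"dz":-0.21,"roll":0},{"claw":1,"dx":-0.09,"dy":0.18,"dz":-0.21,"roll":0},{"claw":1,"dx":0,"dy":0,"dz":0,"roll":0}]'

```text
time_s: 3.4
ee_pos: [0.5754, 0.0232, 0.1349]
tool_rot: [0.974, 0.228, -0.0, -0.0]
ft_force: [0.2, 1.1, -0.7]
finger_gap: 0.0002
finger_force: 0.0
```

```bash
python3 - <<'E'
from h import *
o=arm.get_obs(); print(o["ee_pos"],o["ft_force"])
s=arm.snapshot("side"); x,y=200,60
cv2.imwrite("pics/s2.png",cv2.resize(s["color"][y:y+150,x:x+180,::-1],None,fx=4,fy=4,interpolation=cv2.INTER_CUBIC))
E
```

```text
[0.57538513 0.02317966 0.13493787] [ 0.21755799  1.07458766 -0.66836561]
```

View pics/s2.png

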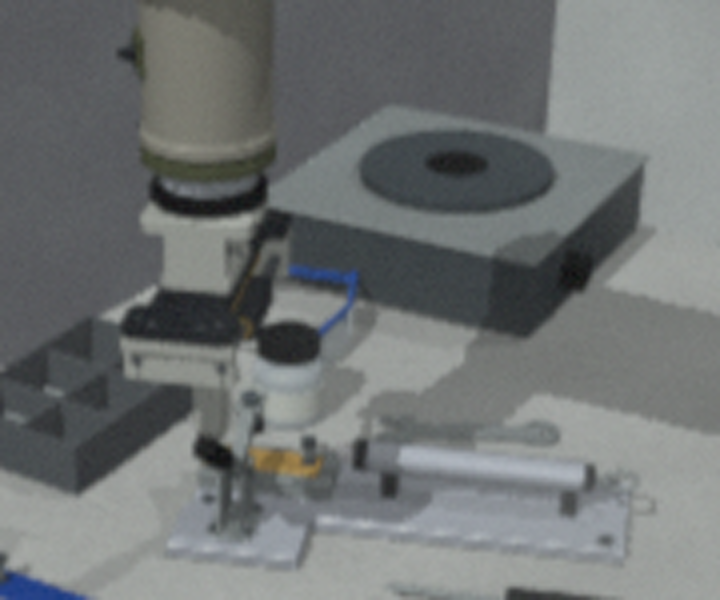

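The handle has come down to about 0.6 rad, with its tip now near full-frame pixel (250,171). I'll continue.

send_rows --moves '[{"claw":1,"dx":-0.07,"dy":0.14,"dz":-0.25,"roll":0},{"claw":1,"dx":-0.07,"dy":0.14,"dz":-0.25,"roll":0},{"claw":1,"dx":-0.05,"dy":0.1,"dz":-0.27,"roll":0},{"claw":1,"dx":-0.05,"dy":0.1,"dz":-0.27,"roll":0},{"claw":1,"dx":-0.02,"dy":0.04,"dz":-0.2,"roll":0},{"claw":1,"dx":-0.02,"dy":0.04,"dz":-0.15,"roll":0}]'

```text
time_s: 4.05
ee_pos: [0.5658, 0.0453, 0.0804]
tool_rot: [0.974, 0.227, 0.001, -0.0]
ft_force: [0.2, 0.9, 7.3]
finger_gap: 0.0008
finger_force: 3.4
```

send_rows --moves '[{"claw":1,"dx":0,"dy":0,"dz":-0.1,"roll":0},{"claw":1,"dx":0,"dy":0,"dz":-0.08,"roll":0}]'

```text
time_s: 4.25
ee_pos: [0.5654, 0.0461, 0.0736]
tool_rot: [0.974, 0.227, 0.001, -0.001]
ft_force: [-3.4, 7.1, 9.0]
finger_gap: 0.0007
finger_force: 4.7
```

send_rows --moves '[{"claw":1,"dx":0,"dy":0,"dz":-0.08,"roll":0},{"claw":1,"dx":0,"dy":0,"dz":-0.06,"roll":0},{"claw":1,"dx":0,"dy":0,"dz":0,"roll":0}]'

```text
time_s: 4.55
ee_pos: [0.5654, 0.0461, 0.0681]
tool_rot: [0.974, 0.227, 0.001, -0.001]
ft_force: [-2.2, 5.1, 6.9]
finger_gap: 0.0006
finger_force: 3.7
```

send_rows --moves '[{"claw":1,"dx":0,"dy":0,"dz":-0.05,"roll":0},{"claw":1,"dx":0,"dy":0,"dz":0,"roll":0}]'

```text
time_s: 4.75
ee_pos: [0.5656, 0.0461, 0.0677]
tool_rot: [0.974, 0.228, 0.001, -0.001]
ft_force: [-9.7, 6.2, 21.2]
finger_gap: 0.0005
finger_force: 10.4
```

send_rows --moves '[{"claw":1,"dx":0,"dy":0,"dz":0.3,"roll":0},{"claw":1,"dx":0,"dy":0,"dz":0.75,"roll":0},{"claw":1,"dx":0,"dy":0,"dz":0.75,"roll":0},{"claw":1,"dx":0,"dy":0,"dz":0.75,"roll":0},{"claw":-0.18,"dx":-0.31,"dy":-0.95,"dz":0,"roll":0},{"claw":-0.18,"dx":-0.31,"dy":-0.95,"dz":0,"roll":0},{"claw":-0.18,"dx":-0.31,"dy":-0.95,"dz":0,"roll":0},{"claw":-0.18,"dx":-0.31,"dy":-0.95,"dz":0,"roll":0},{"claw":-0.18,"dx":-0.31,"dy":-0.95,"dz":0,"roll":0},{"claw":-0.18,"dx":-0.31,"dy":-0.95,"dz":0,"roll":0},{"claw":-0.18,"dx":0,"dy":0,"dz":0,"roll":0}]'

```text
time_s: 5.85
ee_pos: [0.4891, -0.1876, 0.1672]
tool_rot: [0.974, 0.225, -0.0, 0.001]
ft_force: [0.5, 0.5, -0.2]
finger_gap: 0.0518
finger_force: 0.0
```

```bash
python3 - <<'E'
from h import *
from scipy.spatial.transform import Rotation as R
o=arm.get_obs(); M=R.from_quat(o["tool_rot"]).as_matrix(); print(np.round(o["ee_pos"],4),o["ft_force"],o["finger_gap"],"toolx yaw",np.arctan2(M[1,0],M[0,0]))
S={n:arm.snapshot(n) for n in("top","side")}
b=np.load("b.npy")
for l in("clamp_hinge","clamp_grip","scale","mouth","stud"):
    print(l,[(n,np.round(x["xy"],1).tolist(),round(x["score"],2)) for n,s in S.items() for x in arm.landmark_of(s,l)[:2]])
print("grip0 expected",[proj(s,b2w(b,grip(0))).round(1).tolist() for s in S.values()])
s=S["side"]; x,y=225,100
A=cv2.resize(s["color"][y:y+110,x:x+150,::-1],None,fx=5,fy=5,interpolation=cv2.INTER_CUBIC)
cv2.imwrite("pics/s3.png",A)
E
```

```text
[ 0.4891 -0.1876  0.1672] [ 0.53020321  0.50403552 -0.16379249] 0.0518136764259913 toolx yaw 0.45402689047450884
clamp_hinge [('top', [145.9, 181.5], 0.7), ('top', [299.7, 164.4], 0.56), ('side', [256.8, 175.6], 0.94), ('side', [223.5, 322.6], 0.72)]
clamp_grip [('side', [251.2, 193.9], 0.57), ('side', [148.5, 287.3], 0.5)]
scale [('top', [349.2, 210.2], 0.63), ('side', [320.0, 177.4], 0.69)]
mouth [('top', [335.3, 180.8], 0.73), ('top', [154.1, 254.9], 0.73), ('side', [289.0, 172.0], 0.58)]
stud [('top', [223.1, 194.2], 0.86), ('top', [238.1, 103.8], 0.84), ('side', [292.4, 171.3], 0.69), ('side', [197.8, 202.0], 0.63)]
grip0 expected [[271.9, 178.9], [250.7, 190.9]]
```

View pics/s3.png

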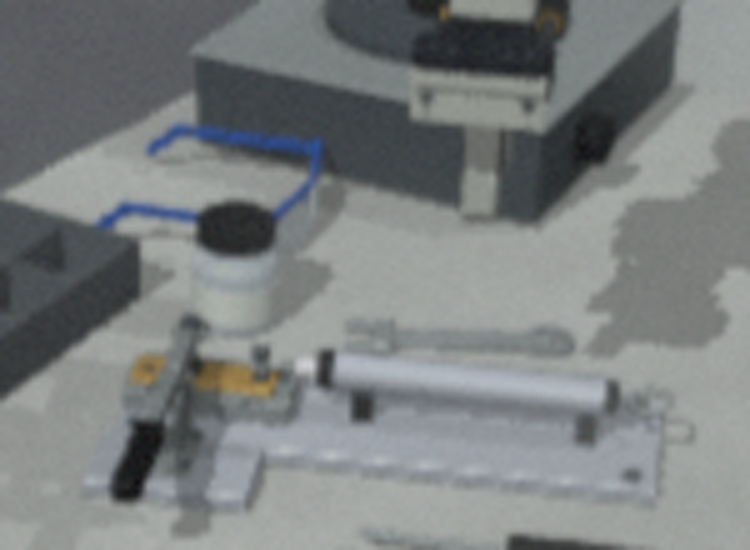

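The handle now lies level (crop (135,460)), and the gripper hangs over the barrel without touching anything. Next is the descent onto the barrel.

send_rows --moves '[{"claw":-0.18,"dx":-0.03,"dy":0.06,"dz":-0.8,"roll":0.09},{"claw":-0.18,"dx":0,"dy":0,"dz":-0.8,"roll":0},{"claw":-0.18,"dx":0,"dy":0,"dz":-0.8,"roll":0},{"claw":-0.18,"dx":0,"dy":0,"dz":-0.5,"roll":0},{"claw":-0.18,"dx":0,"dy":0,"dz":-0.4,"roll":0},{"claw":-0.18,"dx":0,"dy":0,"dz":-0.3,"roll":0},{"claw":-0.18,"dx":0,"dy":0,"dz":0,"roll":0}]'

```text
time_s: 7.15
ee_pos: [0.4879, -0.1805, 0.0213]
tool_rot: [0.972, 0.234, -0.001, -0.001]
ft_force: [-0.5, 0.6, -0.4]
finger_gap: 0.0552
finger_force: 0.0
```

send_rows --moves '[{"claw":0.2,"dx":0,"dy":0,"dz":0,"roll":0},{"claw":0.35,"dx":0,"dy":0,"dz":0,"roll":0},{"claw":0.4,"dx":0,"dy":0,"dz":0,"roll":0},{"claw":0.44,"dx":0,"dy":0,"dz":0,"roll":0}]' --grip_force 20

```text
time_s: 7.55
ee_pos: [0.4898, -0.1815, 0.0239]
tool_rot: [0.972, 0.233, 0.001, 0.0]
ft_force: [0.2, -0.4, 0.0]
finger_gap: 0.0284
finger_force: 0.0
```

send_rows --moves '[{"claw":0.46,"dx":0,"dy":0,"dz":0,"roll":0},{"claw":0.49,"dx":0,"dy":0,"dz":0,"roll":0},{"claw":0.49,"dx":0,"dy":0,"dz":0,"roll":0}]' --grip_force 10

```text
time_s: 7.85
ee_pos: [0.4906, -0.1828, 0.0244]
tool_rot: [0.972, 0.233, 0.001, 0.002]
ft_force: [1.5, -6.3, 2.7]
finger_gap: 0.0237
finger_force: 3.1
```

send_rows --moves '[{"claw":0.49,"dx":0.015,"dy":-0.035,"dz":0,"roll":0},{"claw":0.6,"dx":0,"dy":0,"dz":0,"roll":0},{"claw":0.8,"dx":0,"dy":0,"dz":0,"roll":0},{"claw":0.8,"dx":0,"dy":0,"dz":0,"roll":0}]' --grip_force 25

```text
time_s: 8.25
ee_pos: [0.4907, -0.1832, 0.0239]
tool_rot: [0.972, 0.233, 0.001, 0.001]
ft_force: [0.7, -3.2, 6.4]
finger_gap: 0.0235
finger_force: 25.0
```

send_rows --moves '[{"claw":0.8,"dx":0.01,"dy":-0.03,"dz":0.02,"roll":0},{"claw":0.8,"dx":0,"dy":0,"dz":0,"roll":0},{"claw":0.8,"dx":0,"dy":0,"dz":0,"roll":0}]'

```text
time_s: 8.55
ee_pos: [0.4903, -0.1835, 0.0239]
tool_rot: [0.972, 0.233, 0.0, -0.0]
ft_force: [1.0, 0.6, 4.6]
finger_gap: 0.0233
finger_force: 25.0
```

send_rows --moves '[{"claw":0.8,"dx":-0.11,"dy":-0.055,"dz":0.02,"roll":0},{"claw":0.8,"dx":-0.11,"dy":-0.055,"dz":0,"roll":0},{"claw":0.8,"dx":-0.11,"dy":-0.055,"dz":0,"roll":0},{"claw":0.8,"dx":-0.11,"dy":-0.055,"dz":0,"roll":0},{"claw":0.8,"dx":-0.11,"dy":-0.055,"dz":0,"roll":0},{"claw":0.8,"dx":-0.11,"dy":-0.055,"dz":0,"roll":0},{"claw":0.8,"dx":0,"dy":0,"dz":0,"roll":0},{"claw":0.8,"dx":0,"dy":0,"dz":0,"roll":0}]'

```text
time_s: 9.35
ee_pos: [0.4639, -0.1969, 0.0247]
tool_rot: [0.972, 0.233, 0.0, -0.0]
ft_force: [4.3, 3.0, -2.0]
finger_gap: 0.0231
finger_force: 25.0
```

send_rows --moves '[{"claw":0.8,"dx":-0.08,"dy":-0.04,"dz":-0.01,"roll":0},{"claw":0.8,"dx":-0.08,"dy":-0.04,"dz":0,"roll":0},{"claw":0.8,"dx":-0.08,"dy":-0.04,"dz":0,"roll":0},{"claw":0.8,"dx":0,"dy":0,"dz":0,"roll":0},{"claw":0.8,"dx":0,"dy":0,"dz":0,"roll":0}]'

```text
time_s: 9.85
ee_pos: [0.4549, -0.2016, 0.0246]
tool_rot: [0.972, 0.233, 0.001, 0.0]
ft_force: [6.4, 3.7, -1.3]
finger_gap: 0.0236
finger_force: 25.0
```

```bash
python3 - <<'E'
from h import *
o=arm.get_obs(); print(np.round(o["ee_pos"],4),np.round(o["ft_force"],2))
F=[];I={"top":[],"side":[]}
for i in range(6):
    for n in I: s=arm.snapshot(n); I[n].append(s["color"].astype(float)); F.append(arm.get_obs()["ft_force"]); 
print("F",np.mean(F,0).round(2),np.array(F).std(0).round(2))
out=[]
for n,(x,y) in {"top":(310,150),"side":(265,150)}.items():
    m=np.mean(I[n],0).astype(np.uint8)[y:y+50,x:x+75,::-1]
    out.append(cv2.resize(m,(450,300),interpolation=cv2.INTER_CUBIC)[:295])
cv2.imwrite("pics/r4.png",np.vstack(out))
E
```

```text
[ 0.4549 -0.2016  0.0246] [ 6.42  3.68 -1.33]
F [ 6.81  3.24 -1.57] [0.57 0.33 0.36]
```

View pics/r4.png

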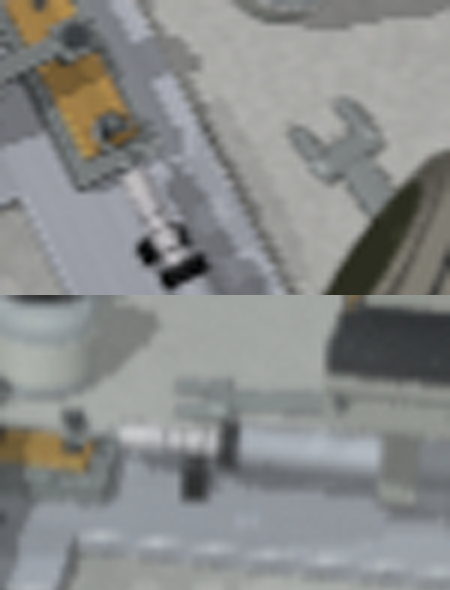

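The side crop shows three thin rings (x about 168, 188 and 208) ahead of the mouth at 222, so the rod is drawn roughly 37 mm. The strap and clamp haven't moved. It needs about 2.5 mm more.

send_rows --moves '[{"claw":0.8,"dx":-0.028,"dy":-0.014,"dz":0,"roll":0},{"claw":0.8,"dx":-0.028,"dy":-0.014,"dz":0,"roll":0},{"claw":0.8,"dx":0,"dy":0,"dz":0,"roll":0},{"claw":0.8,"dx":0,"dy":0,"dz":0,"roll":0},{"claw":0.8,"dx":0,"dy":0,"dz":0,"roll":0}]'

```text
time_s: 10.95
ee_pos: [0.4529, -0.2027, 0.0246]
tool_rot: [0.972, 0.233, 0.001, 0.0]
ft_force: [6.7, 2.8, -1.7]
finger_gap: 0.0233
finger_force: 25.0
```

```bash
python3 - <<'E'
from h import *
F=[];I=[];E=[]
for i in range(16):
    s=arm.snapshot("side"); I.append(s["color"].astype(float)); o=arm.get_obs(); F.append(o["ft_force"]);E.append(o["ee_pos"])
f=np.mean(F,0); e=np.mean(E,0); print("F",f.round(2),f@[.893,.449,0],"ee",e.round(4),"moved",(np.array([.4905,-.1834])-e[:2])@[.893,.449])
x,y=280,165
m=np.mean(I,0)[y:y+20,x:x+30]
cv2.imwrite("pics/r5.png",cv2.resize(m.astype(np.uint8)[:,:,::-1],None,fx=24,fy=24,interpolation=cv2.INTER_CUBIC))
print(m.mean(2)[4:14].round(0).astype(int))
E
```

```text
F [ 6.93  3.79 -1.75] 7.891883502667638 ee [ 0.4529 -0.2026  0.0246] moved 0.04223385343077095
[[166 167 167 167 167 166 166 166 166 166 166 165 165 160 144 140 141 140
  140 141 151 154 139 118 119 134 139 140 141 143]
 [162 166 168 168 167 162 164 162 158 164 167 167 165 158 149 143 140 133
  130 131 132 135 124 112 117 142 153 155 160 161]
 [157 166 166 160 165 166 172 170 166 172 174 172 165 164 162 159 159 149
  143 138 143 142 113  95  94 116 145 152 158 159]
 [150 156 154 147 161 188 196 196 195 192 189 182 163 169 172 161 166 168
  162 148 163 155 105  72  68  92 148 162 161 158]
 [126 124 123 134 150 186 197 199 198 196 194 191 161 182 190 171 185 190
  179 164 178 159 101  68  66  96 157 171 172 170]
 [ 96  94 105 117 127 158 171 175 177 173 175 177 159 177 185 169 184 189
  170 169 183 154  98  68  73 115 162 174 175 177]
 [ 94  96 111 124 116 127 139 153 156 146 146 149 137 146 152 139 154 160
  145 160 167 130  83  66  75 127 162 171 172 173]
 [105 104 109 121 106 119 128 144 146 131 126 126 120 118 119 109 113 116
  110 126 136 108  73  60  70 118 150 158 161 163]
 [115 119 119 116 103 119 139 145 136 121 113 113 111 111 109  95  78  71
   70  91 112  99  71  60  66 104 133 140 142 140]
 [113 120 119 102 102 123 155 163 152 134 119 124 117 113 110  87  74  66
   66  88 110 103  82  70  71  93 113 119 122 117]]
```

View pics/r5.png

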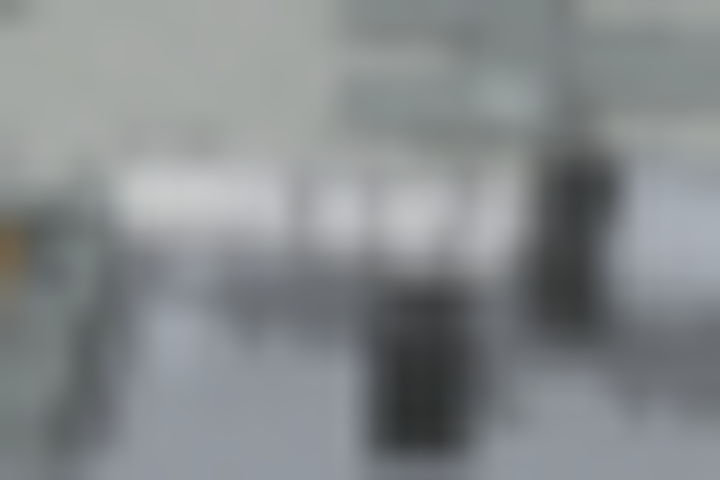

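```bash
python3 - <<'E'
import cv2,numpy as np
m=cv2.imread("pics/side0.png").astype(float).mean(2)
print(m[168:180,282:302].round(0).astype(int))
E
```

```text
[[144 146 145 143 145 145 145 142 143 142 143 142 135 129 130 126 128 126
  134 134]
 [143 147 144 144 145 144 134 125 120 123 137 138 132 129 128 129 130 128
  138 137]
 [132 140 146 142 147 140 117  85  72  81 136 148 146 135 132 128 127 123
  121 125]
 [116 134 150 161 164 152 110  68  54  80 151 170 169 161 157 151 150 139
  135 132]
 [122 132 170 184 189 182 124  69  58  91 158 176 173 169 167 166 164 164
  161 160]
 [118 134 175 187 187 185 121  70  61 100 156 169 170 169 170 171 170 170
  173 167]
 [ 96 115 154 165 161 159 103  56  58 105 152 162 165 165 166 167 169 169
  169 170]
 [ 91 117 117 124 132 142  89  51  55 104 139 145 151 149 151 154 157 160
  163 163]
 [ 99 121 106 113 120 132  89  53  53  90 120 128 131 132 136 133 135 137
  145 147]
 [101 109 101 114 128 128 107  83  71  85  99 107 109 105 108 111 114 112
  122 126]
 [ 90  87  95 113 137 141 142 125 105 109 104 100 100  82  77  79  81  90
  101 104]
 [103  88 103 112 134 147 144 143 126 129 112 106 104  76  58  57  59  73
   97 104]]
```

The cap looks about 1 mm wider than at rest, so the broad ring is just emerging. With 7.9 N on the spring, I estimate 39–39.5 mm, so I'll add 0.7 mm.

send_rows --moves '[{"claw":0.8,"dx":-0.016,"dy":-0.008,"dz":0,"roll":0},{"claw":0.8,"dx":0,"dy":0,"dz":0,"roll":0},{"claw":0.8,"dx":0,"dy":0,"dz":0,"roll":0},{"claw":0.8,"dx":0,"dy":0,"dz":0,"roll":0}]'

```text
time_s: 12.15
ee_pos: [0.4523, -0.203, 0.0246]
tool_rot: [0.972, 0.233, 0.001, 0.0]
ft_force: [7.3, 3.9, -1.9]
finger_gap: 0.0231
finger_force: 25.0
```

```bash
python3 - <<'E'
from h import *
F=[];E=[]
for i in range(16):
    s=arm.snapshot("side"); o=arm.get_obs(); F.append(o["ft_force"]);E.append(o["ee_pos"])
f=np.mean(F,0); e=np.mean(E,0); print("F",f.round(2),f@[.893,.449,0],"ee",e.round(4),"moved",(np.array([.4905,-.1834])-e[:2])@[.893,.449])
print([(np.round(x["xy"],1).tolist(),x["score"]) for x in arm.landmark_of(s,"clamp_grip")])
if 7.7<f@[.893,.449,0]<8.5: print(arm.sign_off())
E
```

```text
F [ 6.9   3.69 -1.52] 7.817469556841254 ee [ 0.4523 -0.203   0.0246] moved 0.04290917979329188
[([247.2, 193.6], 0.42), ([148.1, 289.1], 0.26), ([271.9, 161.9], 0.15)]
the job is handed in; nothing more can be done
None
```

The job is handed in: the clamp handle is fully down, and the scale is drawn back 43 mm and still gripped. The pull is about 7.8 N against 8 N at the ring, so by force and picture the broad ring is at the barrel's mouth to within about 1 mm.

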